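# Stop the trim saw and tip its counterweighted blade guard up

### The job

Make the bench stone saw safe for a blade change: first press the large mushroom-headed stop button fully in, then push the counterweighted blade guard up from under its front bar, past its balance point, so that it lies back and stays fully raised by itself. Do it with the fingertips or the outside of the fingers: do not grip, jam or fling the guard. Do not press the small start button, and leave the stone blank, the mallet, the chisel and the carved panel where they are.

Things in the scene. Friction and masses are not known exactly. Their poses are not given: they have to be found in the camera images.
- saw: green bench stone saw, fixed. Origin under the blade's centre, x from its front to its back (about the robot's -y: the front faces the robot's left), y its left, z up. In mm: saw table top z 100, x -200 to 130, y -150 to 150; blade in plane y 0, x -56 to 56, up to z 135; fence 24 high at y 105; motor at left to y 230; post x 115; switch box at right, x -165 to -35, y -215 to -153, top z 85
- guard: the blade guard, a green sheet steel hood over the blade on a rocker with an iron counterweight; origin on its pivot axis, axes parallel to the saw's while lowered; it turns about y only. Tilt of its z from vertical: 0 = lowered, grows as the front goes up and back, 1.66 rad = at the rear stop, fully raised. In mm: hood x -192 to -45, 46 wide, z -45 to 12 (20 above the saw table)
- pivot (a point): middle of the guard's pivot axis, fixed on the saw at x 115, y 0, z 165 mm; the axis is the saw's y. Balance point: tilt about 0.8 rad. Before it the guard falls shut; beyond it the weight takes it gently to the rear stop and keeps it there. Pivot friction may hold it within 0.1 rad of balance. About 2 N up at the bar lifts it; the hinge is damped
- bar (a point): middle of the guard's lifting bar: round steel, 14 mm thick, 110 mm long, parallel to the saw's y, across the guard's front; moves on a circle about the pivot. Lowered, it lies 220 mm in front of the pivot and 15 mm below it, its underside 43 mm above the saw table: fingers fit under it from the front. The hood begins 30 mm behind it
- stop (a joint): travel of the stop button in m: 0 = out, 0.008 = fully in. It needs about 6 N and latches: it stays where it is pushed
- stop_top (a point): top centre of the stop button, a black mushroom head of 40 mm diameter, nearer the saw's front, 114 mm above the bench when out, 106 mm when in
- start (a joint): travel of the start button in m: 0 = out, 0.004 = in; springs back
- start_top (a point): top centre of the start button, small, black and flat, 22 mm diameter, 65 mm behind the stop button on the same box, 93 mm above the bench
- blank: stone blank 110 x 70 x 20 mm lying loose on the saw table right of the blade (within y -145 to -40 mm), origin under its centre; leave alone
- mallet: carver's dark wooden club mallet standing on its head on the bench behind the saw, 210 mm tall, 100 mm across, origin under its centre; leave alone
- chisel: steel stone chisel, 195 mm long, 24 mm wide, 14 mm high, lying on the bench near the saw's right rear corner, origin under its middle, edge to +x; leave alone
- relief: carved stone panel 110 x 140 x 32 mm lying on the bench in front of the saw, origin under its centre; leave alone
- weight (a point): centre of the guard's iron counterweight, a disc of 64 mm diameter, 34 mm wide (axis along y), 45 mm behind and 55 mm above the pivot while lowered; it swings backwards and down as the guard rises

How it is judged:
By the outcome, as a careful person would: the job done as asked, in the order asked, and still so for the second after the job is handed in, with the robot touching nothing.
It also fails if it takes over 58 s, if anything falls off the work surface, if the arm or the gripper's body presses on something with over 40 N, if the wrist force passes 120 N, or if a joint passes its speed limit or range.

### The arm

A 7-joint arm with a two-finger parallel gripper is mounted at the origin on the work surface. World frame = base frame: x ahead of the robot, y to its left, z up, the work surface at z = 0. Lengths are in mm, angles in rad, forces in N, time in s.
With the tool pointing down it reaches from about 400 to 900 mm from the base axis. Payload 5.5 kg.
Tool frame: the origin (TCP) lies between the finger pads; the fingertips stand 14 mm ahead of it and the grasp point (between the pads) lies 5 mm behind it; z points along the fingers, y is the direction in which the jaws open and shut (so a half turn about z gives the same grasp; the last joint's range is limited). The gripper opens to 85 mm and grips with 20 to 120 N. Pads are 22 mm wide; open, the fingers measure 114 mm over their backs; the gripper's body (76 mm by 85 mm) begins 54 mm behind the grasp point. The pads swing forward as they close: fully open they stand 13 mm farther back than shut.
Start: joints at [1.563, 0.501, -0.427, 1.55, 0.221, 1.138, -0.21], TCP at [173.91, -626.303, 245.31] pointing down, gripper open.
Joint ranges: [-2.88, 2.88], [-0.31, 2.03], [-1.54, 1.56], [0.2, 2.42], [-1.41, 4.55], [0.19, 2.02], [-2.57, 2.57]. Speed limits (rad/s): [2.57, 2.57, 3.14, 3.14, 3.14, 3.14, 3.14].

### API

Orientations are given as a rotation vector (axis times angle).
In Python, from bench import r gives the robot as it stands.
- The arm moves only by the tool step_arm, never from a script. Its arguments are lists of equal length, an entry for each row: "offset": the shift along the tool's x, y, z in cm, a list of three; "turn": the turn about the tool's z in rad; "fingers": the opening, from -1 (shut) to 1 (fully open). A call has 1 to 8 rows; each row shifts and turns the pose as measured when the row begins, along the tool's axes as they then stand; what a row does not reach is not made up. A row lasts 1/12 s, in which the tool goes at most 41.7 mm and 7.16 degrees, less where a joint would pass 70% of its speed; a pose out of reach is approached as far as the arm can. A call is refused whole if a number of a shift passes 4.17 or a number of a turn 0.125, either way. A call with a gripper value outside its range is refused whole. The fingers move at their own pace and stop on an object; "force" is the grip in N (left out, the last holds). Time passes only in rows, so rows that do not move let the fingers close. It gives the time, the measured TCP pose, the force and the opening at its end, in the units of the state.
- r.get_obs(): the state, without advancing time (a new reading comes with each control period).
- r.snapshot(name): name is "scene" or "top" or "wrist"; returns (picture, depth): 420x560x3 uint8, red, green, blue; 420x560 float32, mm along the optical axis (not along the pixel's ray), 0 where there is no reading.
- r.get_calibration(name): a dict with "K" (3x3 intrinsics, pixels), "rvec" (rotation vector, rad) and "tvec" (3), from world to camera coordinates, as OpenCV has them. Camera axes: x right, y down, z forward; pixel columns grow to the right and rows downward; lengths in mm; the calibration is good to about 2 mm. A picture is of the moment at which its call begins: read the wrist's pose just before it. get_calibration takes no time and is no camera call; for the wrist camera it gives the pose at the moment of the call.
- r.sign_off(): hands the job in, once; it reports no verdict.
The state is a dict: "time_s": time; "qpos": joint angles; "dq": joint speeds; "tau": joint torques, N m; "eef_pos": TCP position; "tcp_rot": TCP orientation; "contact_force": force on the tool from outside, world axes, zero at the start; "torque": the same for the moment, N m; "grip_width": finger opening in mm.
Only numpy, scipy, OpenCV 4.12 (cv2) and the standard library are available. Lean on these libraries where they do the work, as an engineer would, in place of code of your own. Each camera call takes 0.05 s, during which the arm holds its last target. There are 200 camera calls.

## Working session

There is one attempt and no reset: what is moved stays moved. The work goes in short steps, Python scripts to look and compute and a tool call to move; the robot and the scene stay as the last step left them, time stands still between calls to the robot, and variables do not carry over. Pictures are saved under pics/ and viewed, about 8 in all and at most 12, crops included, and the job is handed in when it is done.

Besides the shell and the picture viewer there is one more tool, called after "Call:" in YAML: its name, and indented under it one key for each argument. step_arm: Moves the arm, as the interface text tells. Its arguments: {"type":"object","properties":{"offset":{"type":"array","items":{"type":"array","items":{"type":"number"}}},"turn":{"type":"array","items":{"type":"number"}},"fingers":{"type":"array","items":{"type":"number"}},"force":{"type":"number"}},"required":["offset","turn","fingers"]}

```bash
mkdir -p pics; cat > h.py <<'E'
import numpy as np, cv2
from bench import r
def snap(n,f=None):
    c=r.get_calibration(n); p,d=r.snapshot(n)
    if f: cv2.imwrite('pics/'+f,p[:,:,::-1])
    K=np.array(c['K'],float); R=cv2.Rodrigues(np.array(c['rvec'],float))[0]; t=np.array(c['tvec'],float).ravel()
    v,u=np.mgrid[:420,:560]
    X=np.stack([(u-K[0,2])/K[0,0]*d,(v-K[1,2])/K[1,1]*d,d],-1)
    W=(X-t)@R; W[d==0]=np.nan
    return p,d,W,(K,R,t)
E
python3 - <<'E'
from h import *
o=r.get_obs(); print(o)
ims=[]
for n in ['scene','top']:
    p,d,W,c=snap(n,n+'1.png'); np.savez('/tmp/'+n,p=p,W=W,K=c[0],R=c[1],t=c[2]); print(n,-c[1].T@c[2])
E
```

```text
{'time_s': 0.0, 'qpos': array([ 1.56325069,  0.50183345, -0.42679272,  1.5514592 ,  0.22079617,
        1.13831094, -0.21029903]), 'dq': array([-1.00334127e-03, -6.05884338e-05,  7.42085726e-04, -1.51611394e-04,
        3.46746571e-04,  2.22539036e-03, -2.33242999e-04]), 'tau': array([ 8.05335330e-04, -5.69517875e+01, -5.81548110e+00, -2.80940527e+01,
        1.06754547e-02,  1.20696647e-02, -2.86246632e-05]), 'eef_pos': array([ 173.61965252, -625.68364615,  244.26466551]), 'tcp_rot': array([-3.11091202e+00, -4.23815377e-01,  3.15712408e-04]), 'contact_force': array([0.12139961, 0.39222276, 0.15928258]), 'torque': array([0.00272072, 0.02976066, 0.00574731]), 'grip_width': 85.51695658364827}
scene [1279.62101751  100.84329291  960.26809144]
top [ 408.92133881   -4.01823149 1326.45313145]
```

View pics/scene1.png

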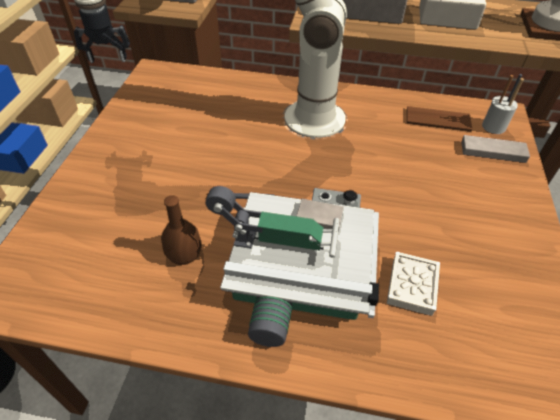

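View pics/top1.png

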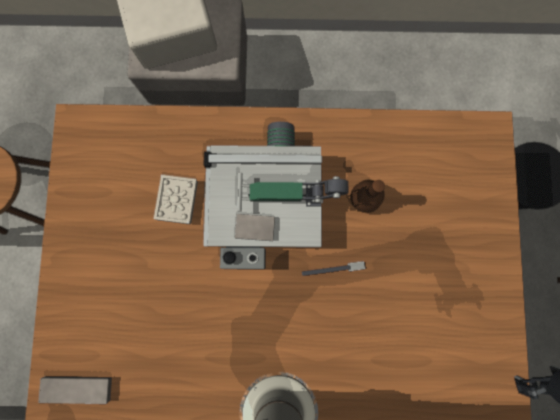

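The top view shows the saw with its front to the left, the bar at (240,188), stop button (229,257), start (252,258) and chisel (335,269). In the scene view the stop is at (350,196) and the bar at (334,235). Now I measure these.

```bash
python3 - <<'E'
from h import *
D=np.load('/tmp/top.npz'); W=D['W'];p=D['p'].astype(int); 
def proj(D,P): 
    q=(np.atleast_2d(P)@D['R'].T+D['t']); q=q@D['K'].T; return q[:,:2]/q[:,2:]
# table top
m=(abs(W[...,2]-100)<6); m=m.astype(np.uint8); m=cv2.morphologyEx(m,cv2.MORPH_OPEN,np.ones((3,3)))
n,l,s,c=cv2.connectedComponentsWithStats(m); i=1+np.argmax(s[1:,4]); print(s[i])
v,u=np.nonzero(l==i); pts=W[v,u]; print('z',np.median(pts[:,2]))
rect=cv2.minAreaRect(pts[:,:2].astype(np.float32)); print(rect, cv2.boxPoints(rect))
def ray(D,uv,z):
    d=D['R'].T@np.linalg.inv(D['K'])@[*uv,1]; o=-D['R'].T@D['t']; return o+d*(z-o[2])/d[2]
print('stop',ray(D,(229,257),114),W[257,229],'start',ray(D,(252,258),93),W[258,252])
hs=W[...,2]
for z0,z1,reg in [(104,125,(250,266,220,240)),(140,175,(170,205,232,246))]:
    a,b,c_,d=reg; S=W[a:b,c_:d].reshape(-1,3); S=S[(S[:,2]>z0)&(S[:,2]<z1)]; print(len(S),S.mean(0),S.min(0),S.max(0))
E2=np.load('/tmp/scene.npz'); W2=E2['W']
for uv in [(350,196),(325,196),(334,235),(220,200)]: print(uv,W2[uv[1],uv[0]])
S=W2[185:210,338:362].reshape(-1,3);S=S[(S[:,2]>104)&(S[:,2]<125)];print('stop scene',len(S),S.mean(0),S.min(0),S.max(0))
S=W2[210:260,325:345].reshape(-1,3);S=S[(S[:,2]>145)&(S[:,2]<175)];print('bar scene',len(S),S.mean(0),S.min(0),S.max(0))
E
```

```text
[ 208  163  114   84 6348]
z 99.12312185232648
((607.7265014648438, 52.84178924560547), (245.47958374023438, 330.4492492675781), 0.7624140381813049) [[ 482.799    216.41858]
 [ 487.1961  -114.00142]
 [ 732.654   -110.735  ]
 [ 728.2569   219.685  ]]
stop [451.29773616 149.79099292 114.        ] [451.38626144 150.11230395 111.46715731] start [450.28313901  85.78431425  93.        ] [450.316751   85.8572908  91.9976547]
135 [449.52756586 150.38729744 110.07545576] [431.60714411 133.24441008 104.28075752] [468.71656405 167.81532095 115.61362145]
179 [640.87123284 121.01228046 153.81442996] [597.34394241 105.87410822 145.61397194] [688.17409062 130.25303758 160.83919057]
(350, 196) [463.47613052 148.92693464 114.14864688]
(325, 196) [457.25740721  84.19855716  93.77848015]
(334, 235) [636.93969797 120.18023505 158.86926924]
(220, 200) [ 655.52113157 -137.95804003  241.43953905]
stop scene 151 [465.23548442 145.47844697 112.53646484] [439.21579231 120.99375509 104.01714842] [521.25278042 167.61755111 123.66015713]
bar scene 278 [640.34550651 118.54762647 154.67359509] [581.85642341  97.77130696 145.45962811] [692.01651877 127.98986457 161.59404238]
```

Saw origin is about (636, 18), nearly square to the world. The bar axis is at about (637, 121, 150), the stop at (450, 150). The tool stays vertical, so the plan is to press with shut tips. For the guard I would use the open gripper's overhanging finger backs (114 mm over the backs, body narrower) from the front under the bar. First I move over and align the jaws with the saw.

Call:
step_arm:
  offset:
    - [0,0,0]
    - [0,0,0]
    - [0,0,0]
    - [2.7,-3.1,0]
    - [2.7,-3.1,0]
    - [2.7,-3.1,0]
    - [2.7,-3.1,0]
    - [2.7,-3.1,0]
  turn: [0.09,0.09,0.09,0,0,0,0,0]
  fingers: [1,1,1,1,1,1,1,1]

```text
time_s: 0.77
eef_pos: [301.8, -475.4, 238.1]
tcp_rot: [-3.135, 0.057, 0.013]
contact_force: [0.1, -1.0, 0.1]
grip_width: 85.4
```

Call:
step_arm:
  offset:
    - [2.7,-3.1,0]
    - [2.7,-3.1,0]
    - [2.7,-3.1,0]
    - [2.7,-3.1,0]
    - [2.7,-3.1,0]
    - [2.0,-3.6,0]
    - [2.0,-3.6,0]
    - [0,-4,0]
  turn: [0,0,0,0,0,0,0,0]
  fingers: [1,1,1,1,1,1,1,1]

```text
time_s: 1.43
eef_pos: [490.4, -208.4, 236.5]
tcp_rot: [-3.133, 0.06, 0.011]
contact_force: [1.9, 0.1, 1.0]
grip_width: 85.7
```

Call:
step_arm:
  offset:
    - [-0.4,-4,0]
    - [-0.4,-4,-0.1]
    - [-0.4,-4,-0.1]
    - [-0.4,-4,-0.1]
    - [-0.4,-4,-0.1]
    - [-0.4,-4,-0.1]
    - [-0.4,-4,0]
    - [-0.4,-3.5,0]
  turn: [-0.02,-0.02,0,0,0,0,0,0]
  fingers: [1,1,1,1,1,1,1,1]

```text
time_s: 2.1
eef_pos: [456.3, 119.3, 243.1]
tcp_rot: [-3.132, -0.01, 0.013]
contact_force: [0.9, -0.5, -0.8]
grip_width: 85.3
```

```bash
python3 - <<'E'
from h import *
p,d,W,c=snap('scene','s2.png'); o=r.get_obs(); P=o['eef_pos']; print(P,o['tcp_rot'])
q=c[0]@(c[1]@P+c[2]); u,v=(q[:2]/q[2]).astype(int); print(u,v)
cr=p[max(0,v-60):v+40,max(0,u-70):u+70]; cv2.imwrite('pics/s2c.png',cv2.resize(cr,None,fx=5,fy=5,interpolation=cv2.INTER_CUBIC)[:,:,::-1])
# outline profile of gripper: jaw extent per height
S=W[max(0,v-80):v+40,u-80:u+80].reshape(-1,3); S=S[np.linalg.norm(S[:,:2]-P[:2],axis=1)<90]
for z in range(-20,140,6):
    T=S[abs(S[:,2]-P[2]-z)<3]
    if len(T)>2: print(z,len(T),(T[:,1].min()-P[1]).round(1),(T[:,1].max()-P[1]).round(1))
E
```

```text
[454.84549237 127.6734098  243.91536316] [-3.12754388 -0.02339613  0.01098757]
348 155
4 13 -62.4 43.4
10 24 -62.5 47.4
16 21 -63.1 46.6
22 25 -63.4 47.5
28 25 -64.2 47.1
34 24 -64.8 47.8
40 18 -68.0 49.8
46 57 -79.6 64.4
52 115 -82.2 63.8
58 65 -80.5 64.7
64 135 -80.5 63.5
70 97 -80.2 63.2
76 69 -79.3 62.1
82 89 -79.0 61.0
88 137 -77.9 59.8
94 142 -76.9 58.0
100 166 -76.6 58.9
106 50 -74.1 56.5
112 9 -41.7 28.4
118 65 -45.5 27.6
124 73 -46.5 27.0
130 75 -43.8 27.6
136 82 -45.0 27.2
```

View pics/s2c.png

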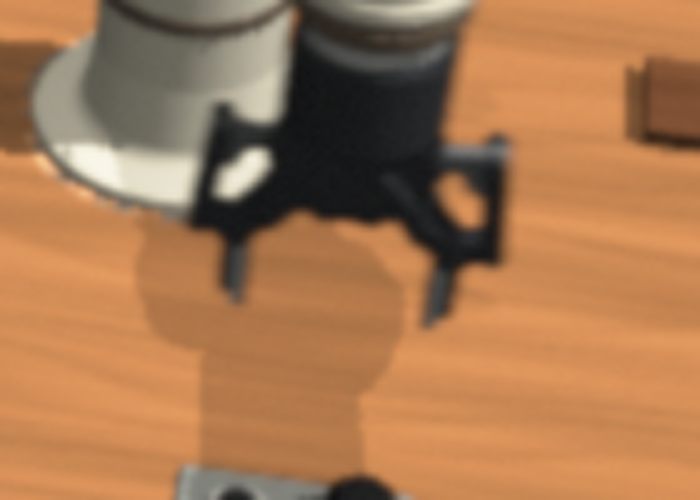

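The crop shows the open gripper: fingertips at (235,285) and (440,310), with wider vertical links above them at (200,190) and (500,200). The only upward ledges are too high to get under the bar. I will press the stop with shut tips, then lift the bar with the back of the shut fingers.

Call:
step_arm:
  offset:
    - [-0.4,-2.0,0]
    - [0,0,2]
    - [0,0,2.5]
    - [0,0,2.5]
    - [0,0,1]
    - [0,0,0]
    - [0,0,0]
    - [0,0,0]
  turn: [0,0,0,0,0,0,0,0]
  fingers: [-1,-1,-1,-1,-1,-1,-1,-1]
  force: 40

```text
time_s: 2.82
eef_pos: [448.6, 155.9, 163.0]
tcp_rot: [-3.126, -0.045, 0.008]
contact_force: [-0.2, 0.0, 0.6]
grip_width: 0.2
```

```bash
python3 - <<'E'
from h import *
p,d,W,c=snap('scene'); o=r.get_obs(); P=o['eef_pos']; print(P,o['tcp_rot'],o['grip_width'],o['contact_force'])
q=c[0]@(c[1]@P+c[2]); u,v=(q[:2]/q[2]).astype(int)
a=p[v-50:v+40,u-60:u+60]
p,d,W,c=snap('wrist')
A=cv2.resize(a,(560,420),interpolation=cv2.INTER_CUBIC)
cv2.imwrite('pics/s3.png',cv2.resize(np.hstack([A,p]),(800,300))[:,:,::-1])
S=W.reshape(-1,3); S=S[(S[:,2]>104)&(S[:,2]<120)&(np.hypot(S[:,0]-450,S[:,1]-150)<35)]; print(len(S),S.mean(0) if len(S) else 0, np.ptp(S,axis=0) if len(S) else 0)
E
```

```text
[448.95533056 155.86065169 163.30716748] [-3.12564081 -0.04402957  0.0070087 ] 0.20041232482993898 [-0.09887909  0.78866064 -0.19626625]
2714 [454.72390637 148.88882199 110.68589727] [36.93728128 38.41056777 11.00208791]
```

View pics/s3.png

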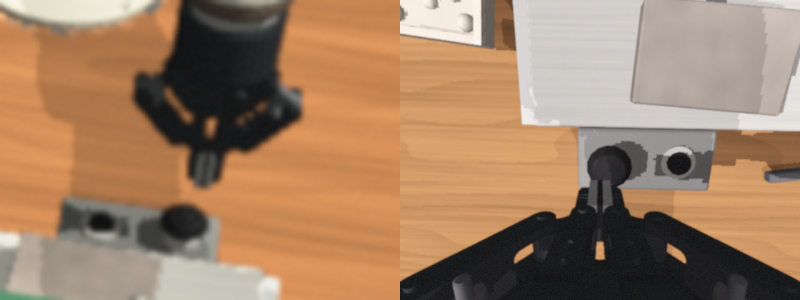

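Left: shut fingers above the stop button. Right (wrist view): the stop head at (608,165), the start at (680,162) well clear. I centre and press.

Call:
step_arm:
  offset:
    - [0.2,0.5,1]
    - [0,0,1]
    - [0,0,0.5]
    - [0,0,0.3]
    - [0,0,0.4]
    - [0,0,0.4]
    - [0,0,0.4]
    - [0,0,0.4]
  turn: [0,0,0,0,0,0,0,0]
  fingers: [-1,-1,-1,-1,-1,-1,-1,-1]

```text
time_s: 3.58
eef_pos: [454.9, 150.3, 118.9]
tcp_rot: [-3.127, -0.039, -0.005]
contact_force: [-9.8, -6.2, 54.4]
grip_width: -0.0
```

Call:
step_arm:
  offset:
    - [0,0,-0.6]
    - [0,0,-2]
    - [0,0,-3]
    - [0,0,-3]
    - [0,0,-2]
    - [0,-3,-1]
    - [0,-4,0]
    - [0,-4,0]
  turn: [0,0,0,0,0,0,0,0]
  fingers: [-1,-1,-1,-1,-1,-1,-1,-1]

```text
time_s: 4.25
eef_pos: [453.8, 251.6, 238.3]
tcp_rot: [-3.133, -0.013, -0.0]
contact_force: [0.7, -0.6, 0.2]
grip_width: 0.0
```

```bash
python3 - <<'E'
from h import *
o=r.get_obs(); print(o['eef_pos'],o['tcp_rot'],o['contact_force'])
for n in ['top','scene']:
    p,d,W,c=snap(n)
    for nm,P,z in [('stop',(450.5,149.8),105),('start',(450.5,85.5),92)]:
        q=c[0]@(c[1]@np.array([*P,z])+c[2]); u,v=(q[:2]/q[2]).round().astype(int); print(n,nm,W[v-2:v+3,u-2:u+3,2].mean().round(1))
D=np.load('/tmp/top.npz');print(D['W'][255:260,227:232,2].mean(),D['W'][256:261,250:255,2].mean())
E
```

```text
[453.77308867 251.63870972 238.33818566] [-3.13266325e+00 -1.34248509e-02 -2.26710167e-04] [ 0.67980034 -0.59395323  0.19730398]
top stop nan
top start 91.9
scene stop 105.8
scene start 93.6
nan 92.42258034235618
```

Stop is fully in (105.8 mm) and start is unchanged. Now I move in front of the bar.

Call:
step_arm:
  offset:
    - [3.6,0.9,0]
    - [3.6,0.9,0]
    - [3.6,0.9,0]
    - [3.6,0.9,0]
    - [3.4,0.6,1]
    - [0,0,3]
    - [0,0,3]
    - [0,0,2]
  turn: [0,0,0,0,0,0,0,0]
  fingers: [-1,-1,-1,-1,-1,-1,-1,-1]

```text
time_s: 5.02
eef_pos: [639.8, 227.7, 145.9]
tcp_rot: [-3.125, -0.055, -0.015]
contact_force: [-1.1, -0.1, -0.6]
grip_width: 0.0
```

```bash
python3 - <<'E'
from h import *
p,d,W,c=snap('scene'); o=r.get_obs(); P=o['eef_pos']; print(P,o['tcp_rot'],o['contact_force'])
q=c[0]@(c[1]@P+c[2]); u,v=(q[:2]/q[2]).astype(int)
a=p[v-55:v+35,u-80:u+40]
pw,dw,Ww,c=snap('wrist')
A=cv2.resize(a,(560,420),interpolation=cv2.INTER_CUBIC)
cv2.imwrite('pics/s4.png',cv2.resize(np.hstack([A,pw]),(800,300))[:,:,::-1])
for n,X in [('scene',W),('wrist',Ww)]:
  S=X.reshape(-1,3); 
  T=S[(abs(S[:,0]-637)<80)&(abs(S[:,1]-121)<16)&(S[:,2]>143)&(S[:,2]<165)]; print(n,'bar',len(T),T.mean(0),np.percentile(T,[2,98],axis=0))
  T=S[(abs(S[:,0]-P[0])<60)&(abs(S[:,1]-P[1])<70)]
  for z in range(-14,110,8):
    t=T[abs(T[:,2]-P[2]-z)<4]
    if n=='scene' and len(t)>2: print(z,len(t),(t[:,1].min()-P[1]).round(1),(t[:,1].max()-P[1]).round(1))
E
```

```text
[637.02928594 226.63343804 141.46005761] [-3.12702736 -0.05574126 -0.00534433] [-0.51360979 -0.98089801 -2.6446242 ]
scene bar 265 [640.85611862 119.45791458 154.83124516] [[585.05954027 107.03255256 146.79821269]
 [690.54720346 127.38653456 159.56212199]]
-6 8 -4.2 6.9
2 24 -10.4 14.6
10 26 -11.5 13.8
18 35 -13.0 14.8
26 20 -12.1 12.9
34 37 -18.3 24.2
42 100 -34.3 35.7
50 107 -38.3 40.0
58 86 -45.9 48.9
66 104 -56.1 53.1
74 114 -59.2 59.5
82 179 -61.3 60.9
90 143 -60.0 57.5
98 95 -43.5 43.0
106 40 -41.3 40.9
wrist bar 7343 [645.39859316 124.65230438 153.54314559] [[608.17199396 109.42278563 146.93889373]
 [687.59659823 128.53613158 157.43365574]]
```

View pics/s4.png

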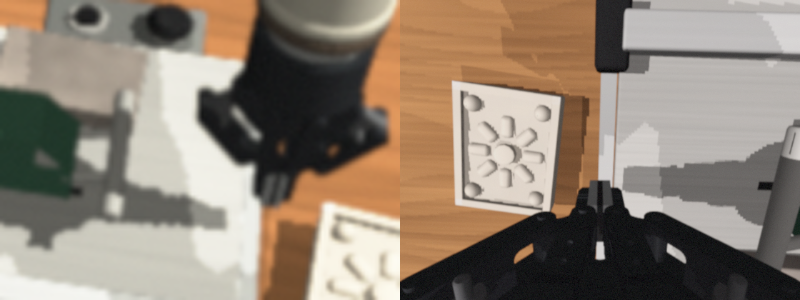

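Left: the shut fingers at (270,190) stand in front of the bar at (120,150). Right (wrist view): the bar at (785,190), the relief untouched and well clear. I approach until contact, pressing lightly.

Call:
step_arm:
  offset:
    - [0,2,0.5]
    - [0,2.5,0.1]
    - [0,2,0]
    - [0,0.5,0]
    - [0,0.4,0]
    - [0,0.4,0]
    - [0,0.4,0]
    - [0,0.3,0]
  turn: [0.02,0,0,0,0,0,0,0]
  fingers: [-1,-1,-1,-1,-1,-1,-1,-1]

```text
time_s: 5.78
eef_pos: [638.5, 147.9, 143.0]
tcp_rot: [-3.12, -0.041, -0.012]
contact_force: [-0.4, -0.8, 0.5]
grip_width: 0.3
```

Call:
step_arm:
  offset:
    - [0,0,0.8]
    - [0,0,0.2]
    - [0,0.3,0]
    - [0,0.3,0]
    - [0,0.3,0]
    - [0,0.3,0]
    - [0,0.3,0]
    - [0,0.3,0]
  turn: [0,0,0,0,0,0,0,0]
  fingers: [-1,-1,-1,-1,-1,-1,-1,-1]

```text
time_s: 6.45
eef_pos: [638.2, 142.2, 132.7]
tcp_rot: [-3.105, -0.057, -0.016]
contact_force: [0.4, 5.7, -2.9]
grip_width: 0.0
```

Call:
step_arm:
  offset:
    - [0,0.4,0]
    - [0,0.4,-0.3]
    - [0,0.4,-0.3]
    - [0,0.4,-0.3]
    - [0,0.4,-0.3]
  turn: [0,0,0,0,0]
  fingers: [-1,-1,-1,-1,-1]

```text
time_s: 6.87
eef_pos: [638.1, 143.2, 145.6]
tcp_rot: [-3.075, -0.08, -0.026]
contact_force: [1.4, 8.9, -2.6]
grip_width: -0.1
```

```bash
cat > bar.py <<'E'
from h import *
p,d,W,c=snap('scene'); o=r.get_obs(); print(o['time_s'],o['eef_pos'],o['tcp_rot'],o['contact_force'])
# hood tilt from green pixels: fit of hood points rel. pivot, plus bar ends
S=W.reshape(-1,3); C=p.reshape(-1,3).astype(int)
g=(C[:,1]>C[:,0]+15)&(C[:,1]>C[:,2]+5)&(abs(S[:,0]-637)<35)&(S[:,2]>125)
T=S[g]; piv=np.array([18-115,165.])
sx=-(T[:,1]-piv[0]); sz=T[:,2]-piv[1]
print('green n',len(T),'front-top radius/angle', np.percentile(sx,1).round(1), np.percentile(sz,99).round(1))
E=S[(abs(abs(S[:,0]-637)-45)<10)&(S[:,1]<135)&(S[:,1]>-140)&(S[:,2]>142)&(S[:,2]<420)]
sx=-(E[:,1]-piv[0]); sz=E[:,2]-piv[1]; k=(abs(np.hypot(sx,sz)-220.5)<14)
a=np.arctan2(sz[k],-sx[k])+np.arctan(15/220)
print('bar pts',k.sum(),'tilt',np.median(a).round(3) if k.sum() else None)
E
python3 bar.py
```

```text
6.9167 [638.08907503 143.23090424 146.2554033 ] [-3.07453203 -0.07942591 -0.02591123] [-0.57382474  6.7831466  -1.18895927]
green n 1700 front-top radius/angle -187.0 22.8
bar pts 56 tilt 0.079
```

The force and TCP show the bar following by friction. I continue upward.

Call:
step_arm:
  offset:
    - [0,0.4,-0.5]
    - [0,0.4,-0.5]
    - [0,0.4,-0.5]
    - [0,0.4,-0.5]
  turn: [0,0,0,0]
  fingers: [-1,-1,-1,-1]

```text
time_s: 7.25
eef_pos: [637.7, 142.9, 167.3]
tcp_rot: [-3.051, -0.098, -0.033]
contact_force: [1.3, 8.6, -1.5]
grip_width: 0.0
```

```bash
python3 bar.py
```

```text
7.3 [637.84048067 142.77476409 168.32375784] [-3.05104914 -0.09791824 -0.03323365] [-1.56105905  6.97702551 -0.52971514]
green n 1728 front-top radius/angle -187.7 37.2
bar pts 55 tilt 0.174
```

No slip: the tilt grew 0.095 rad (21 mm) for 22 mm of TCP rise. I keep going along the arc.

Call:
step_arm:
  offset:
    - [0,0.4,-0.5]
    - [0,0.4,-0.5]
    - [0,0.4,-0.5]
    - [0,0.5,-0.5]
    - [0,0.5,-0.5]
    - [0,0.5,-0.5]
  turn: [0,0,0,0,0,0]
  fingers: [-1,-1,-1,-1,-1,-1]

```text
time_s: 7.8
eef_pos: [637.4, 138.3, 200.9]
tcp_rot: [-3.017, -0.127, -0.043]
contact_force: [-0.1, 8.3, 0.5]
grip_width: -0.1
```

```bash
python3 bar.py
```

```text
7.85 [637.53803243 138.06395229 201.96216263] [-3.01668506 -0.12604669 -0.04406073] [-2.72047605  8.3211496   0.71342682]
green n 1807 front-top radius/angle -186.7 60.0
bar pts 60 tilt 0.321
```

Call:
step_arm:
  offset:
    - [0,0.5,-0.5]
    - [0,0.5,-0.5]
    - [0,0.5,-0.5]
    - [0,0.6,-0.5]
    - [0,0.6,-0.5]
    - [0,0.6,-0.5]
    - [0,0.6,-0.5]
  turn: [0,0,0,0,0,0,0]
  fingers: [-1,-1,-1,-1,-1,-1,-1]

```text
time_s: 8.43
eef_pos: [637.2, 126.4, 240.4]
tcp_rot: [-2.975, -0.163, -0.055]
contact_force: [-1.2, 8.6, 2.5]
grip_width: -0.1
```

```bash
python3 bar.py
```

```text
8.4833 [637.35877411 125.87929516 241.45335891] [-2.97500873 -0.16239684 -0.05594666] [-3.56937828  8.15094494  4.32559702]
green n 1813 front-top radius/angle -183.2 87.1
bar pts 66 tilt 0.502
```

Call:
step_arm:
  offset:
    - [0,0.6,-0.5]
    - [0,0.6,-0.5]
    - [0,0.6,-0.5]
    - [0,0.7,-0.4]
    - [0,0.7,-0.4]
    - [0,0.7,-0.4]
    - [0,0.7,-0.4]
  turn: [0,0,0,0,0,0,0]
  fingers: [-1,-1,-1,-1,-1,-1,-1]

```text
time_s: 9.07
eef_pos: [637.0, 108.7, 275.7]
tcp_rot: [-2.933, -0.204, -0.063]
contact_force: [-2.8, 7.5, 3.9]
grip_width: -0.0
```

```bash
python3 bar.py
```

```text
9.1167 [637.22973944 108.06776619 276.50598132] [-2.93252867 -0.20265654 -0.06383241] [-4.32468957  8.79084783  6.20538798]
green n 1775 front-top radius/angle -171.1 110.0
bar pts 68 tilt 0.672
```

Call:
step_arm:
  offset:
    - [0,0.7,-0.4]
    - [0,0.7,-0.4]
    - [0,0.7,-0.4]
    - [0,0.7,-0.3]
    - [0,0.7,-0.3]
    - [0,0.7,-0.3]
    - [0,0.7,-0.3]
  turn: [0,0,0,0,0,0,0]
  fingers: [-1,-1,-1,-1,-1,-1,-1]

```text
time_s: 9.7
eef_pos: [636.8, 89.2, 303.0]
tcp_rot: [-2.891, -0.247, -0.065]
contact_force: [-4.6, 8.5, 5.2]
grip_width: -0.1
```

```bash
python3 bar.py
```

```text
9.75 [637.12802618  88.49299404 303.62426972] [-2.89070435 -0.24560538 -0.06559458] [-5.03256347  7.10724259  8.18635189]
green n 1689 front-top radius/angle -151.0 129.0
bar pts 68 tilt 0.82
```

Call:
step_arm:
  offset:
    - [0,0.7,-0.3]
    - [0,0.7,-0.3]
    - [0,0.7,-0.2]
    - [0,0.7,-0.2]
    - [0,0.7,-0.2]
    - [0,0.6,-0.2]
    - [0,0.6,-0.2]
  turn: [0,0,0,0,0,0,0]
  fingers: [-1,-1,-1,-1,-1,-1,-1]

```text
time_s: 10.33
eef_pos: [636.7, 71.9, 321.8]
tcp_rot: [-2.851, -0.29, -0.061]
contact_force: [-4.3, 5.1, 6.3]
grip_width: 0.4
```

```bash
python3 bar.py
```

```text
10.3833 [637.1073211   71.14997129 322.19196138] [-2.85123976 -0.28852639 -0.06170316] [-3.70026357  5.85180548  6.35105125]
green n 1585 front-top radius/angle -134.9 143.3
bar pts 72 tilt 0.929
```

Call:
step_arm:
  offset:
    - [0,0.7,-0.2]
    - [0,0.7,-0.1]
    - [0,0.7,-0.1]
    - [0,0.7,-0.1]
    - [0,0.7,-0.1]
    - [0,0.7,-0.1]
    - [0,0.7,0]
  turn: [0,0,0,0,0,0,0]
  fingers: [-1,-1,-1,-1,-1,-1,-1]

```text
time_s: 10.97
eef_pos: [640.2, 56.2, 332.7]
tcp_rot: [-2.81, -0.333, -0.063]
contact_force: [-5.1, 7.1, 10.4]
grip_width: 0.1
```

```bash
python3 bar.py
```

```text
11.0167 [640.57465906  55.69711557 332.82866608] [-2.80966946 -0.33209518 -0.06316761] [-4.23941877  6.0700047  10.64586293]
green n 1515 front-top radius/angle -134.0 155.2
bar pts 75 tilt 1.026
```

The tilt is 1.03, past balance, and the force balance says the finger is now slightly holding the guard back. I back the finger off a little and watch which way it goes.

Call:
step_arm:
  offset:
    - [0,-0.3,0]
    - [0,-0.5,0]
    - [0,-0.8,0]
    - [0,0,0]
  turn: [0,0,0,0]
  fingers: [-1,-1,-1,-1]

```text
time_s: 11.35
eef_pos: [636.4, 72.0, 339.1]
tcp_rot: [-2.809, -0.333, -0.065]
contact_force: [-0.7, 1.3, 0.1]
grip_width: -0.3
```

```bash
python3 bar.py; python3 bar.py
```

```text
11.4 [636.62693548  70.88632392 338.63791402] [-2.81027945 -0.33240821 -0.06463757] [-0.61716834 -0.55160715  0.39561207]
green n 1399 front-top radius/angle -114.2 167.8
bar pts 71 tilt 1.155
11.45 [636.82925249  70.04198606 338.27775526] [-2.81079825 -0.3311435  -0.06439647] [0.45052104 0.12720477 0.67731148]
green n 1364 front-top radius/angle -109.1 170.2
bar pts 72 tilt 1.19
```

It is going back by itself. I retreat clear of everything while it settles.

Call:
step_arm:
  offset:
    - [0,-2,0]
    - [0,-3,0]
    - [0,-3,0]
    - [0,-3,0]
    - [0,-3,0]
    - [0,0,0]
    - [0,0,0]
    - [0,0,0]
  turn: [0,0,0,0,0,0,0,0]
  fingers: [-1,-1,-1,-1,-1,-1,-1,-1]

```text
time_s: 12.12
eef_pos: [604.9, 197.3, 377.2]
tcp_rot: [-2.817, -0.316, -0.06]
contact_force: [0.0, -0.3, 0.2]
grip_width: 0.0
```

Call:
step_arm:
  offset:
    - [0,0,0]
    - [0,0,0]
    - [0,0,0]
    - [0,0,0]
    - [0,0,0]
    - [0,0,0]
    - [0,0,0]
    - [0,0,0]
  turn: [0,0,0,0,0,0,0,0]
  fingers: [-1,-1,-1,-1,-1,-1,-1,-1]

```text
time_s: 12.78
eef_pos: [607.5, 189.5, 374.0]
tcp_rot: [-2.821, -0.301, -0.057]
contact_force: [-0.7, 0.4, 0.4]
grip_width: -0.2
```

```bash
python3 bar.py; python3 - <<'E'
from h import *
p,d,W,c=snap('scene'); pt,_,Wt,ct=snap('top')
cv2.imwrite('pics/s5.png',cv2.resize(np.hstack([p,pt]),(800,300))[:,:,::-1])
for W_,c_,n in [(W,c,'scene'),(Wt,ct,'top')]:
  for nm,P,z in [('stop',(450.5,149.8),105),('start',(450.5,85.5),92)]:
    q=c_[0]@(c_[1]@np.array([*P,z])+c_[2]); u,v=(q[:2]/q[2]).round().astype(int); print(n,nm,np.nanmean(W_[v-2:v+3,u-2:u+3,2]).round(1))
E
```

```text
12.8333 [607.48697334 189.48824894 373.97464111] [-2.82104362 -0.30104475 -0.0570191 ] [1.11523181 0.47042891 0.1171351 ]
green n 1466 front-top radius/angle -33.2 195.9
bar pts 106 tilt 1.66
scene stop 105.7
scene start 94.1
top stop 104.0
top start 593.8
```

View pics/s5.png

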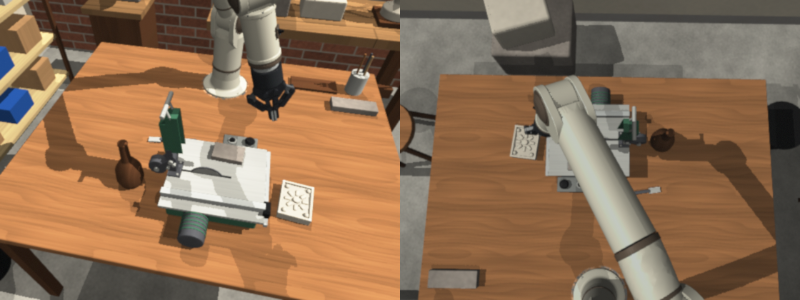

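The guard (170,130 in the scene view) stands upright on its rear stop. Blank, mallet, chisel and relief look undisturbed, and the gripper is clear. I hand in.

```bash
python3 bar.py; python3 -c "
from bench import r
print(r.sign_off())"
```

```text
12.9833 [607.32776335 189.90270697 374.12871995] [-2.82083692 -0.30191978 -0.05712576] [-0.49675427 -0.23393778 -0.03666933]
green n 1468 front-top radius/angle -33.2 195.8
bar pts 111 tilt 1.66
the job is handed in; nothing more can be done
None
```

The saw is safe for the blade change: the stop button is fully in, and the guard lies back at its rear stop by itself. I handed the job in at about 13 s.

- **Stop button:** I pressed it first, with the shut fingertips. The push bottomed out at about 54 N. Its top then measured 105.8 mm, and 105.7 mm at the end.
- **Guard:** The tool could only point down, so the fingers could not reach in under the bar. I pressed the outside of the shut fingers against the bar's front with about 9 N. Friction raised it, and I followed the arc to about 1.03 rad, where I backed off. The guard then went back on its own. The tilt measured 1.66 rad in two pictures 0.15 s apart, just before hand-in.
- **Clearances:** The wrist force was about zero, so the arm touched nothing at hand-in. The start button was not pressed, and measured 94 mm at the end. The last picture shows the blank, mallet, chisel and panel looking undisturbed; I did not measure their positions again.
- **Readings that disagreed:**
  - In the last top view the arm hid the start button, giving a meaningless 594 mm there.
  - That view also read the stop at 104.0 mm, close to the other camera.
  - The tool tilted by about 0.36 rad during the lift, with no harm.

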